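Hold a slat end on the sanding pad through the guard slot

ROBOT

A 7-joint arm with a two-finger parallel gripper is mounted at the origin on the work surface. World frame = base frame: x ahead of the robot, y to its left, z up, the work surface at z = 0. Lengths are in m, angles in rad, forces in N, time in s.
With the tool pointing down it reaches from about 0.35 to 0.9 m from the base axis. Payload 8.1 kg.
Tool frame: the origin (TCP) lies at the very end of the fingers, on their centre line; the grasp point (between the pads) lies 19 mm behind it; z points along the fingers, y is the line along which they close (so a half turn about z gives the same grasp; the last joint's range is limited). The gripper opens to 85 mm and grips with 20 to 120 N. Pads are 22 mm wide; open, the fingers measure 114 mm over their backs; the gripper's body (76 mm by 85 mm) begins 54 mm behind the grasp point. The pads swing forward as they close: fully open they stand 13 mm farther back than shut.
Start: joints at [1.062, 0.434, 0.025, 1.573, -0.012, 1.134, -0.075], TCP at [0.247, -0.574, 0.231] pointing down, gripper open.
Joint ranges: [-2.62, 2.62], [-0.44, 2.09], [-1.27, 1.32], [0.08, 2.57], [-1.32, 4.46], [0.12, 2], [-2.74, 2.74]. Speed limits (rad/s): [2.22, 2.22, 3.01, 3.01, 3.14, 3.14, 3.14].

INTERFACE

Orientations are given as a unit quaternion [w, x, y, z].
In Python, from plant import readout, eyes, job gives the robot as it stands. The module is installed in compiled form; this text tells all that it offers.
- The arm moves only by the tool send_rows, never from a script. Its argument "targets" is a list of rows, each a list of 7 numbers: the gripper command: -1 is shut, 1 is fully open, values between are in proportion, then the shift along the world's x, y, z in mm, then the turn, a rotation vector about the world's x, y, z in degrees. A call has 1 to 12 rows; each row is the pose to reach, as a shift and turn from the pose commanded when the call began; what a row does not reach only later rows make up. A row lasts 1/12 s, in which the tool goes at most 41.7 mm and 7.16 degrees, less where a joint would pass 70% of its speed; a pose out of reach is approached as far as the arm can. A call with a gripper value outside its range is refused whole. The fingers move at their own pace and stop on an object; "newtons" is the grip in N (left out, the last holds). Time passes only in rows, so rows that repeat a pose let the fingers close. It gives the time, the measured TCP pose, the force, the opening and the grip force at its end, in the units of the state.
- readout.read_state(): the state, without advancing time (a new reading comes with each control period).
- eyes.camera(name): name is "scene" or "top" or "wrist"; returns a dict with "image" (400x640x3 uint8, red, green, blue), "camera_matrix" (3x3 intrinsics, pixels), "extrinsics" (4x4, takes a point from camera to world coordinates). Camera axes: x right, y up, looking along -z (the intrinsics and any distortion apply to the point x, -y, -z); pixel columns grow to the right and rows downward; lengths in m; the calibration is good to about 2 mm. A picture is of the moment at which its call begins. There is no depth.
- job.finish_job(): hands the job in; it is judged then, once.
Trained networks look in a picture, given as the dict that the camera call returned (one of the last four; its "shot" number tells which), for a name from the list of things; names that differ only in an ending like _2 or _b are one class to them, and where a whole thing is asked for, a point or a joint stands for the part that bears it (a point fixed in the world has none). Each returns a list of dicts, best first, with "conf" (0 to 1); they miss things now and then, are a little off and sometimes report something else, mostly with a low value. They report only what shows in the picture. A call takes as long as a camera call. They do not tell look-alikes from the thing itself.
- eyes.spot_in(picture, query): "location" ([x, y, z] in m, in the coordinates of the camera as it stood for that picture, good to about 4 mm: the middle of the surface that is visible of it).
- eyes.trace(picture, query): "pixels" (400x640 bool, what is visible of it).
- eyes.pinpoint(picture, query): "location" ([x, y, z] in m, in the coordinates of the camera as it stood for that picture, good to about 4 mm: a listed point, or the origin of a listed thing).
The state is a dict: "time": time; "joint_pos": joint angles; "qd": joint speeds; "effort": joint torques, N m; "tool_pos": TCP position; "orientation": TCP orientation; "ft_force": force on the tool from outside, world axes, zero at the start; "ft_torque": the same for the moment, N m; "gripper_width": finger opening in m; "grip_force": force on a finger pad.
Only numpy, scipy, OpenCV 4.12 (cv2) and the standard library are available. Lean on these libraries where they do the work, as an engineer would, in place of code of your own. Each camera call takes 0.05 s, during which the arm holds its last target. There are 200 camera calls.

TASK

Take the loose cover off the slot of the sanding box and lay it, handle up and lengthwise, on the narrow wooden rest rail. Then take the upright slat out of its stand, pass its lower end straight down through the slot and press the sprung pad inside about half-way down. Finish while still gripping the slat and holding it upright with the pad pressed; do not let go, and leave the other things on the bench where they are.

Things in the scene. Friction and masses are not known exactly. Their poses are not given: they have to be found in the camera images.
- slot (a point): Centre of the slot at the level of the sanding box's top face, 110 mm above the bench. The box is a fixed plywood case, 180 mm along its x and 200 mm along its y, with its far (+x) side open. The slot is a through hole 18 mm along x and 40 mm along y (2 mm clear on every side of the slat) in the 15 mm thick top, with a 2 mm chamfer round its mouth; z is up. At the start the cover lies over it.
- pad (a joint): Travel in m of the sprung abrasive pad inside the box, right under the slot: 0 = up (its face, 60 x 100 mm, is then level, 48 mm below the slot's mouth), grows as it is pressed down, stop at 0.020. It takes about 2 N to start it and 0.3 N more per mm: about 5 N at half-way, 8 N at the stop.
- cover_mid (a point): Centre of the loose dark wooden slot cover, half-way up (22 mm above its underside). Cover: 40 to 65 g, flat plate 48 mm (x) by 76 mm (y) by 10 mm thick, with an upright handle rib on its middle, 14 mm thick (x), 60 mm long (y), 34 mm high; 44 mm high over all. z is up.
- cover: The same cover; origin at the centre of its underside, same axes.
- rest_top (a point): Centre of the upper edge of the fixed narrow rest rail: a pale wooden board on edge, 160 mm long (x), 26 mm wide (y), its flat level top 70 mm above the bench, on a foot board 180 x 80 x 14 mm. z is up.
- slat_mid (a point): Centre of the loose pale wooden slat, 14 mm (x) by 36 mm (y) by 160 mm long (z, up), 40 to 80 g. It starts upright in a pocket of the stand, its lower end 12 mm above the bench.
- slat_end (a point): Centre of the slat's lower end face, 80 mm below its centre; same axes.
- slat: The same slat; origin at the centre of its lower end face, same axes.
- stand: Fixed wooden block with the slat in it, 90 mm (x) by 110 mm (y) by 60 mm high, with one pocket 48 mm deep, 18 x 40 mm, in the middle of its top; origin under its centre, z up. Stand and rest rail stand on either side of the sanding box and may be swapped.
- jar: Bystander: closed jar 60 mm across, 90 mm high, loose; origin at the centre of its underside.
- block: Bystander: cork sanding block 60 x 110 x 30 mm, loose; origin at the centre of its underside.
- driver: Bystander: screwdriver lying on the bench, loose; origin on its underside, handle to its -x.
There are look-alikes about, which are no part of the job. What is meant by the slat is not turquoise, and is the smaller of those in its own colour.

How it is judged:
On the way, in this order (a step that is already met when the one before it is completed fails the run):
1. the cover lies released on the rest rail, lengthwise and level (x of cover_mid in the frame of rest_top between -0.08 and 0.08 m and y of cover_mid in the frame of rest_top between -0.013 and 0.013 m and z of cover_mid in the frame of rest_top between 0.018 and 0.026 m and angle between cover_mid's own z axis and vertical below 0.1 rad and angle between the y axis of cover_mid and the x axis of rest_top, either way round below 0.35 rad and contact force between the fingers and cover below 0.05 N and linear speed of cover below 0.02 m/s), for 0.3 s.
2. the slat's lower end is through the slot (x of slat_end in the frame of slot between -0.012 and 0.012 m and y of slat_end in the frame of slot between -0.012 and 0.012 m and angle between slat_mid's own z axis and vertical below 0.12 rad and z of slat_end in the frame of slot below -0.017 m), for 0.1 s.
At the end, for the whole second after the job is handed in: The slat is still gripped, at rest, upright within 0.12 rad, its end through the slot pressing the pad 4 to 17 mm down; the cover lies released on the rest rail alone, level, within 13 mm across and 80 mm along of its middle, its long side within 0.35 rad of the rail's (all of step 1 and x of slat_end in the frame of slot between -0.012 and 0.012 m and y of slat_end in the frame of slot between -0.012 and 0.012 m and angle between slat_mid's own z axis and vertical below 0.12 rad and value of joint pad between 0.004 and 0.017 m and z of slat_end in the frame of slot below -0.045 m and contact force between the fingers and slat above 1 N and contact force between slat and pad above 0.5 N and linear speed of slat below 0.02 m/s); the arm keeps its last pose, push and grip.
It fails at once if a bystander object was moved more than 30 mm (distance of any of jar, block, driver from where it was at the start of the episode above 0.03 m).
It also fails if it takes over 72 s, if anything falls off the work surface, if the arm or the gripper's body presses on something with over 40 N, if the wrist force passes 120 N, or if a joint passes its speed limit or range.

## Working session

There is one attempt and no reset: what is moved stays moved. The work goes in short steps, Python scripts to look and compute and a tool call to move; the robot and the scene stay as the last step left them, time stands still between calls to the robot, and variables do not carry over. Pictures are saved under pics/ and viewed, at most 10 in all, crops included, and the job is handed in when it is done.

Besides the shell and the picture viewer there is one more tool, called in YAML: its name, and indented under it one key for each argument. send_rows: Moves the arm, as the interface text tells. Its arguments: {"type":"object","properties":{"targets":{"type":"array"},"newtons":{"type":"number"}},"required":["targets"]}

```bash
mkdir -p pics; cat > h.py <<'E'
import numpy as np, cv2
from plant import readout, eyes, job
def W(p,loc): 
    e=np.array(p["extrinsics"]); return (e@np.r_[loc,1])[:3]
def pix(p,w):
    e=np.linalg.inv(np.array(p["extrinsics"])); c=e@np.r_[w,1]; c=c[:3]*[1,-1,-1]
    k=np.array(p["camera_matrix"])@c; return k[:2]/k[2]
def ray(p,uv,z):
    K=np.array(p["camera_matrix"]);d=np.linalg.inv(K)@[uv[0],uv[1],1];d=d*[1,-1,-1]
    e=np.array(p["extrinsics"]);d=e[:3,:3]@d;o=e[:3,3];return o+d*(z-o[2])/d[2]
def save(p,n,crop=None,s=1):
    im=p["image"][:,:,::-1]
    if crop: im=im[crop[1]:crop[3],crop[0]:crop[2]]
    cv2.imwrite("pics/"+n,cv2.resize(im,None,fx=s,fy=s))
E
python3 - <<'E'
from h import *
for n in["top","scene"]:
    p=eyes.camera(n); save(p,n+"0.png")
    for q in["slot","cover","cover_mid","rest_top","slat","slat_mid","stand","jar","block","driver"]:
        for r in eyes.pinpoint(p,q)[:4]:
            w=W(p,r["location"]);print(n,q,round(r["conf"],2),w.round(3),pix(p,w).round())
print({k:np.round(v,3) for k,v in readout.read_state().items()})
E
```

```text
top slot 0.63 [0.578 0.007 0.111] [313. 211.]
top cover 0.71 [0.573 0.005 0.108] [314. 213.]
top cover 0.57 [ 0.744 -0.258 -0.001] [407. 161.]
top cover_mid 0.9 [0.572 0.004 0.13 ] [314. 212.]
top cover_mid 0.52 [ 0.74  -0.255 -0.   ] [406. 162.]
top rest_top 0.56 [0.509 0.293 0.07 ] [204. 238.]
top slat 0.87 [ 0.432 -0.291  0.001] [422. 271.]
top slat 0.81 [ 0.666 -0.364 -0.002] [445. 188.]
top slat 0.6 [ 0.74  -0.257 -0.002] [406. 163.]
top slat 0.55 [ 0.551 -0.324  0.012] [433. 228.]
top slat_mid 0.96 [ 0.428 -0.289  0.11 ] [431. 272.]
top slat_mid 0.75 [ 0.551 -0.326  0.089] [442. 224.]
top slat_mid 0.59 [ 0.666 -0.366  0.107] [457. 179.]
top stand 0.63 [ 0.548 -0.328 -0.   ] [434. 229.]
top jar 0.59 [ 0.551 -0.326  0.091] [441. 224.]
top block 0.87 [ 0.744 -0.259 -0.   ] [407. 161.]
top block 0.72 [0.57  0.003 0.111] [314. 214.]
top block 0.68 [ 0.548 -0.329 -0.002] [434. 229.]
top driver 0.61 [ 0.772  0.02  -0.002] [310. 151.]
scene slot 0.95 [0.572 0.007 0.109] [317. 199.]
scene cover 0.83 [0.575 0.006 0.112] [317. 198.]
scene cover_mid 0.91 [0.577 0.005 0.133] [316. 192.]
sce
[... 468 characters left out ...]
cene jar 0.97 [ 0.715  0.246 -0.002] [384. 292.]
scene block 0.79 [ 0.738 -0.249  0.   ] [207. 241.]
scene driver 0.84 [ 0.768  0.02  -0.003] [288. 278.]
{'time': np.float64(1.1), 'joint_pos': array([ 1.062,  0.434,  0.025,  1.573, -0.012,  1.134, -0.075]), 'qd': array([ 0.   , -0.001,  0.001, -0.001, -0.002, -0.002,  0.001]), 'effort': array([-0.0000e+00, -6.7030e+01,  1.0240e+00, -3.1657e+01,  1.6000e-02,
        2.0000e-03, -0.0000e+00]), 'tool_pos': array([ 0.247, -0.574,  0.231]), 'orientation': array([0.   , 0.979, 0.201, 0.   ]), 'ft_force': array([-0.652, -0.046,  0.409]), 'ft_torque': array([-0.019, -0.003,  0.013]), 'grip_force': np.float64(0.0), 'gripper_width': np.float64(0.086)}
```

View pics/top0.png

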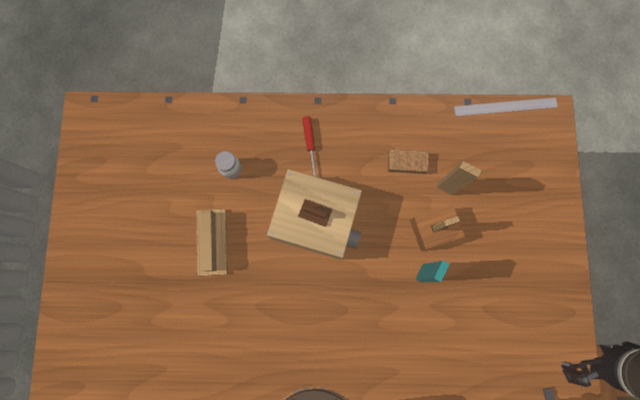

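View pics/scene0.png

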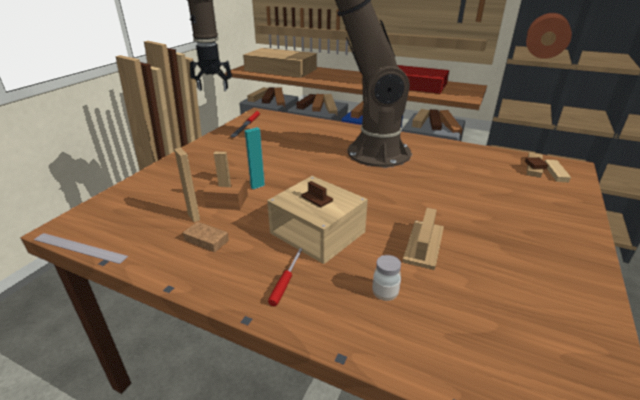

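```bash
python3 - <<'E'
from h import *
p=eyes.camera("top"); s=eyes.camera("scene")
a=cv2.resize(p["image"][60:320,170:500,::-1],None,fx=2.4,fy=2.3)
cv2.imwrite("pics/topcrop.png",a)
# yaw estimates from masks
for q in["cover","rest_top","slat","stand","block"]:
    for r in eyes.trace(p,q)[:3]:
        m=r["pixels"].astype(np.uint8); c=max(cv2.findContours(m,0,2)[0],key=cv2.contourArea)
        print(q,round(r["conf"],2),cv2.minAreaRect(c))
b=s["image"][100:330,120:500,::-1]
cv2.imwrite("pics/scenecrop.png",cv2.resize(b,None,fx=2.1,fy=2.1))
print(np.array(p["extrinsics"]).round(3).tolist(),p["camera_matrix"])
E
```

```text
cover 0.88 ((315.0689697265625, 211.82757568359375), (29.711254119873047, 19.312314987182617), 21.801410675048828)
rest_top 0.6 ((211.44325256347656, 241.55946350097656), (65.0289306640625, 30.573129653930664), 88.66777801513672)
rest_top 0.41 ((445.3000183105469, 223.1000213623047), (6.7082037925720215, 28.174455642700195), 63.43495178222656)
slat 0.97 ((432.0, 271.0), (20.0, 30.0), 90.0)
slat 0.91 ((457.5805969238281, 178.00656127929688), (21.48668670654297, 43.011474609375), 49.635467529296875)
slat 0.71 ((445.3243713378906, 223.11949157714844), (6.914460182189941, 28.286428451538086), 65.224853515625)
stand 0.65 ((437.300048828125, 226.9000244140625), (34.78504943847656, 46.80170822143555), 71.56504821777344)
block 0.64 ((408.2596740722656, 160.5662841796875), (40.312625885009766, 22.75797462463379), 3.012787342071533)
[[0.011, 0.984, -0.179, 0.396], [-1.0, 0.01, -0.006, -0.013], [-0.004, 0.179, 0.984, 1.24], [0.0, 0.0, 0.0, 1.0]] [[446.90225714   0.         318.00959641]
 [  0.         446.90225714 201.98848159]
 [  0.           0.           1.        ]]
```

View crop.

The pictures show a box with a dark cover at top-view (315,212) and the rest rail at (212,242). There are three slat candidates: turquoise (432,271), a larger pale one (458,178), and a smaller pale one in the stand (445,223). By the description it is the last one. I'll check it in a crop.

View pics/topcrop.png

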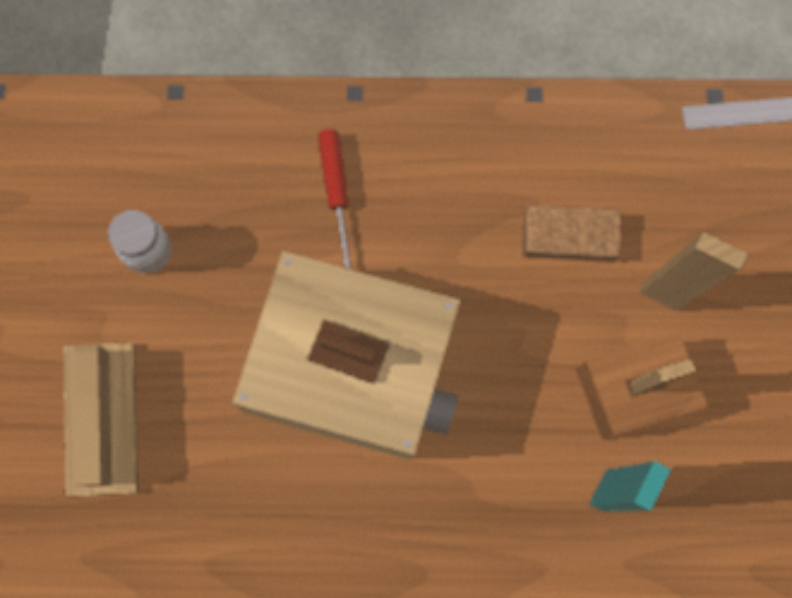

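```bash
python3 - <<'E'
from h import *
p=eyes.camera("top"); s=eyes.camera("scene")
e=np.array(p["extrinsics"]);K=p["camera_matrix"]
for q,z in[("cover",.12),("rest_top",.05),("slat",.172),("stand",.06)]:
  for r in eyes.trace(p,q)[:3]:
    m=r["pixels"].astype(np.uint8); c=max(cv2.findContours(m,0,2)[0],key=cv2.contourArea)
    B=np.array([ray(p,u,z)[:2] for u in cv2.boxPoints(cv2.minAreaRect(c))])
    d=[B[1]-B[0],B[2]-B[1]]
    print(q,round(r["conf"],2),B.mean(0).round(3),[(np.linalg.norm(x).round(3),np.degrees(np.arctan2(x[1],x[0])).round(1)) for x in d])
E
```

```text
cover 0.77 [0.574 0.001] [(np.float64(0.051), np.float64(-19.8)), (np.float64(0.077), np.float64(-110.8))]
cover 0.66 [ 0.569 -0.01 ] [(np.float64(0.188), np.float64(-14.9)), (np.float64(0.232), np.float64(-106.6))]
rest_top 0.57 [0.504 0.276] [(np.float64(0.081), np.float64(-89.4)), (np.float64(0.173), np.float64(-177.3))]
slat 0.82 [ 0.429 -0.278] [(np.float64(0.049), np.float64(-1.6)), (np.float64(0.073), np.float64(-89.4))]
slat 0.8 [ 0.655 -0.35 ] [(np.float64(0.114), np.float64(-51.8)), (np.float64(0.053), np.float64(-144.8))]
slat 0.61 [ 0.543 -0.314] [(np.float64(0.065), np.float64(-67.8)), (np.float64(0.012), np.float64(-160.6))]
stand 0.75 [ 0.548 -0.322] [(np.float64(0.125), np.float64(-71.0)), (np.float64(0.093), np.float64(-164.1))]
```

The crop confirms the choice: the small pale slat stands in the stand pocket, crop (662,376). Next I'll go over the cover, passing high above the turquoise slat.

send_rows:
  targets:
    - [1,0,0,40,0,0,0]
    - [1,0,0,80,0,0,6]
    - [1,20,35,110,0,0,12]
    - [1,40,70,120,0,0,18]
    - [1,60,105,120,0,0,25]
    - [1,80,140,120,0,0,31]
    - [1,100,175,120,0,0,38]
    - [1,120,210,120,0,0,44]
    - [1,140,245,120,0,0,47]
    - [1,160,280,120,0,0,47]
    - [1,180,315,120,0,0,47]
    - [1,200,350,120,0,0,47]

```text
time: 2.75
tool_pos: [0.4472, -0.2224, 0.3517]
orientation: [0.0, 0.818, 0.575, 0.0]
ft_force: [1.4, -0.8, -0.1]
gripper_width: 0.0855
grip_force: 0.0
```

send_rows:
  targets:
    - [1,20,35,0,0,0,0]
    - [1,40,70,0,0,0,0]
    - [1,60,110,-20,0,0,0]
    - [1,80,145,-35,0,0,0]
    - [1,100,180,-50,0,0,0]
    - [1,115,205,-60,0,0,0]
    - [1,127,228,-70,0,0,0]
    - [1,127,228,-70,0,0,0]
    - [1,127,228,-70,0,0,0]

```text
time: 3.5
tool_pos: [0.5737, 0.0056, 0.2804]
orientation: [-0.001, 0.817, 0.577, -0.0]
ft_force: [-0.7, -0.6, 0.2]
gripper_width: 0.0855
grip_force: 0.0
```

```bash
cat >> h.py <<'E'
def yawline(p,q,z,k=2):
  for r in eyes.trace(p,q)[:k]:
    m=r["pixels"].astype(np.uint8); c=max(cv2.findContours(m,0,2)[0],key=cv2.contourArea)
    B=np.array([ray(p,u,z)[:2] for u in cv2.boxPoints(cv2.minAreaRect(c))]); d=[B[1]-B[0],B[2]-B[1]]
    print(q,round(r["conf"],2),B.mean(0).round(3),[(np.linalg.norm(x).round(3),np.degrees(np.arctan2(x[1],x[0])).round(1)) for x in d])
def st():
    s=readout.read_state(); R=quat(s["orientation"]); 
    print("t",s["time"],"tcp",np.round(s["tool_pos"],4),"yline",np.degrees(np.arctan2(R[1,1],R[0,1])).round(2),"z",R[:,2].round(3),"f",np.round(s["ft_force"],2),"w",np.round(s["gripper_width"],4),"g",np.round(s["grip_force"],1))
def quat(q):
    from scipy.spatial.transform import Rotation as R
    return R.from_quat([q[1],q[2],q[3],q[0]]).as_matrix()
def pts(p,*qs):
  for q in qs:
    for r in eyes.pinpoint(p,q)[:2]: print(q,round(r["conf"],2),W(p,r["location"]).round(4))
E
python3 - <<'E'
from h import *
st(); p=eyes.camera("wrist"); save(p,"w1.png")
pts(p,"cover_mid","cover","slot"); yawline(p,"cover",.120); 
E
```

```text
t 3.5 tcp [0.5737 0.0056 0.2804] yline -19.56 z [-0.002  0.001 -1.   ] f [-0.67 -0.63  0.22] w 0.0855 g 0.0
cover_mid 0.91 [0.5757 0.0015 0.1331]
cover 0.56 [ 0.5697 -0.0018  0.1094]
slot 0.2 [ 7.391e-01 -2.570e-01 -5.000e-04]
cover 0.62 [0.572 0.   ] [(np.float64(0.082), np.float64(67.8)), (np.float64(0.046), np.float64(-20.8))]
```

View pics/w1.png

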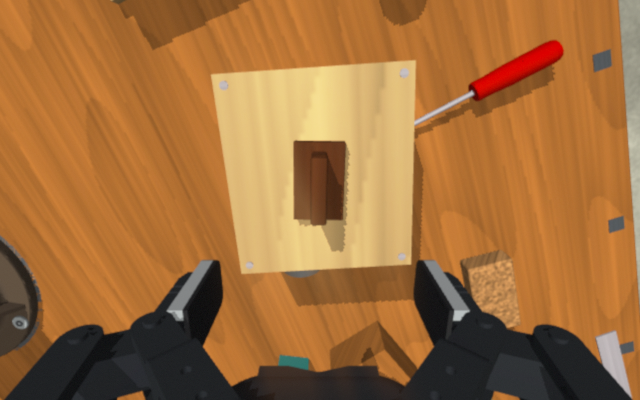

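The wrist view shows the cover at (319,180), in line with the gripper (finger middle at x≈319) and its edges parallel. I'll descend and grasp the rib, and take the box's screw positions from this picture.

```bash
python3 - <<'E'
from h import *
p=eyes.camera("wrist")
S=np.array([ray(p,u,.110)[:2] for u in[(223,85),(404,72),(402,257),(249,266)]])
print(S.round(3),S.mean(0).round(4))
for i in range(4): d=S[(i+1)%4]-S[i];print(np.linalg.norm(d).round(3),np.degrees(np.arctan2(d[1],d[0])).round(1))
C=[ray(p,u,.11)[:2] for u in[(212,74),(415,61),(411,264),(243,273)]]
print(np.round(C,3),np.mean(C,0))
print(ray(p,(319,152),.154),ray(p,(319,216),.154))
E
```

```text
[[ 0.523  0.109]
 [ 0.678  0.065]
 [ 0.628 -0.11 ]
 [ 0.473 -0.066]] [ 0.5753 -0.0006]
0.161 -16.0
0.182 -105.9
0.161 163.9
0.182 73.8
[[ 0.518  0.121]
 [ 0.689  0.07 ]
 [ 0.634 -0.122]
 [ 0.463 -0.071]] [ 5.76215152e-01 -5.65373594e-04]
[0.5858392  0.03085679 0.154     ] [ 0.56699537 -0.02155363  0.154     ]
```

send_rows:
  newtons: 40
  targets:
    - [0,0,-1,-35,0,0,0]
    - [0,0,-2,-70,0,0,0]
    - [0,0,-3,-105,0,0,0]
    - [0,0,-3,-130,0,0,0]
    - [0,0,-3,-145,0,0,0]
    - [0,0,-3,-152,0,0,0]
    - [0,0,-3,-152,0,0,0]
    - [-1,0,-3,-152,0,0,0]
    - [-1,0,-3,-152,0,0,0]
    - [-1,0,-3,-152,0,0,0]
    - [-1,0,-3,-152,0,0,0]
    - [-1,0,-3,-152,0,0,0]

```text
time: 4.8
tool_pos: [0.5749, 0.0008, 0.131]
orientation: [0.001, 0.818, 0.575, 0.001]
ft_force: [-0.7, -0.4, 7.2]
gripper_width: 0.0133
grip_force: 40.2
```

Gripped at 13 mm. Now lift, then look.

send_rows:
  targets:
    - [-1,0,0,15,0,0,0]
    - [-1,0,0,40,0,0,0]
    - [-1,0,0,80,0,0,0]
    - [-1,0,0,110,0,0,0]
    - [-1,-10,40,120,0,0,0]
    - [-1,-20,80,120,0,0,0]
    - [-1,-30,115,120,0,0,0]
    - [-1,-30,115,120,0,0,0]
    - [-1,-30,115,120,0,0,0]

```text
time: 5.55
tool_pos: [0.5429, 0.1186, 0.2503]
orientation: [-0.0, 0.816, 0.577, 0.001]
ft_force: [-0.6, -1.6, 0.0]
gripper_width: 0.0131
grip_force: 39.2
```

```bash
python3 - <<'E'
from h import *
st(); p=eyes.camera("wrist"); save(p,"w2.png"); pts(p,"cover_mid","rest_top","slot"); yawline(p,"rest_top",.07)
p=eyes.camera("top"); pts(p,"slot","cover_mid","rest_top")
p["image"]; save(p,"t2.png",(170,130,400,300),3.4)
E
```

```text
t 5.55 tcp [0.5429 0.1186 0.2503] yline -19.45 z [ 0.001  0.001 -1.   ] f [-0.64 -1.57  0.05] w 0.0131 g 39.2
cover_mid 0.86 [0.544  0.1187 0.2528]
rest_top 0.68 [0.5057 0.2885 0.0708]
slot 0.94 [ 0.578  -0.0026  0.1068]
rest_top 0.87 [0.508 0.271] [(np.float64(0.159), np.float64(2.5)), (np.float64(0.067), np.float64(-80.8))]
slot 0.81 [0.5756 0.006  0.1089]
rest_top 0.73 [0.5072 0.2893 0.0701]
```

View pics/w2.png

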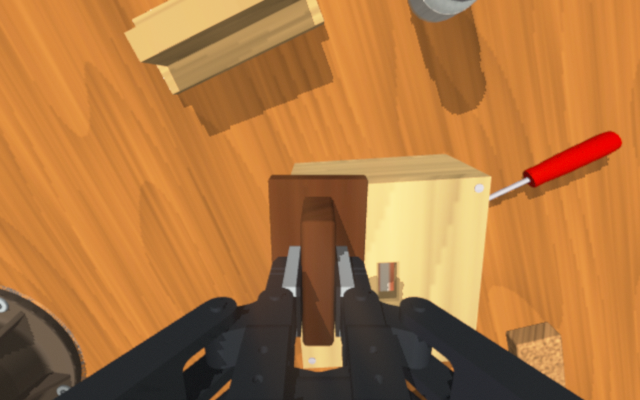

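View pics/t2.png

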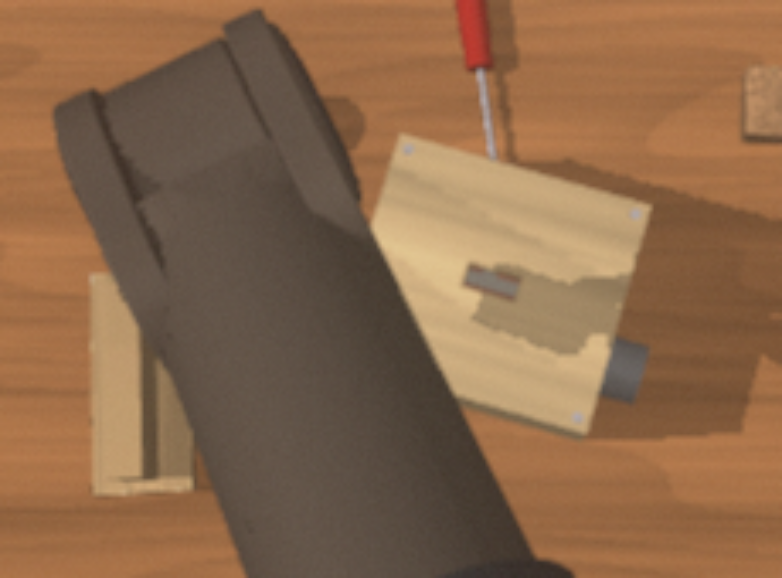

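Wrist view: the cover is held level, the slot is visible at (388,280) and the rail runs from (145,62) up to the right. Top crop: slot at (492,282), left edge of the foot board from (92,275) to (92,495).

```bash
python3 - <<'E'
from h import *
t=eyes.camera("top");p=eyes.camera("wrist")
def L(p,a,b,z):
    A,B=ray(p,a,z),ray(p,b,z);d=B-A;print(A.round(3),B.round(3),np.degrees(np.arctan2(d[1],d[0])).round(1))
L(p,(178,93),(323,22),.014); L(p,(145,62),(265,7),.07)
L(t,(197,211),(197,275.6),.014)
print(ray(p,(388,280),.110),ray(t,(314.7,212.9),.110))
# refine slot/ rail: rail-top-face in wide views from corners of the first top picture
L(t,(211,211),(211.5,274),.07)
print(pix(t,[.507,.29,.07]),pix(t,[.427,.277,.07]),pix(t,[.587,.277,.07]))
for r in eyes.trace(p,"slot")[:1]:
    u=np.argwhere(r["pixels"])[:,::-1].mean(0);print(r["conf"],u,ray(p,u,.11))
E
```

```text
[0.428 0.237 0.014] [0.598 0.249 0.014] 4.0
[0.434 0.264 0.07 ] [0.551 0.268 0.07 ] 2.0
[0.59  0.331 0.014] [0.413 0.32  0.014] -176.6
[0.57588807 0.00295949 0.11      ] [0.57322817 0.00234999 0.11      ]
[0.582 0.278 0.07 ] [0.417 0.268 0.07 ] -176.5
[204.92824994 239.10391863] [208.20356798 269.99103382] [211.50818132 209.06394986]
0.6 [416.08549883 232.03821461] [0.61397755 0.04259326 0.11      ]
```

send_rows:
  targets:
    - [-1,-4,17,0,0,0,7]
    - [-1,-8,34,0,0,0,14]
    - [-1,-12,50,0,0,0,21]
    - [-1,-16,67,0,0,0,28]
    - [-1,-20,85,0,0,0,35]
    - [-1,-24,100,0,0,0,42]
    - [-1,-28,118,0,0,0,49]
    - [-1,-31,135,0,0,0,56]
    - [-1,-34,150,0,0,0,63]
    - [-1,-38,168,0,0,0,70]
    - [-1,-38,168,0,0,0,77]
    - [-1,-38,168,0,0,0,84]

```text
time: 7.15
tool_pos: [0.5051, 0.2852, 0.2494]
orientation: [-0.0, 0.219, 0.976, 0.0]
ft_force: [0.4, -0.9, -1.1]
gripper_width: 0.0132
grip_force: 39.2
```

send_rows:
  targets:
    - [-1,0,0,-20,0,0,7]
    - [-1,0,0,-40,0,0,14]
    - [-1,0,0,-60,0,0,21]
    - [-1,0,0,-80,0,0,28.5]
    - [-1,0,0,-100,0,0,28.5]
    - [-1,0,0,-110,0,0,28.5]
    - [-1,0,0,-110,0,0,28.5]
    - [-1,0,0,-110,0,0,28.5]

```text
time: 7.82
tool_pos: [0.5057, 0.2838, 0.1396]
orientation: [-0.0, -0.023, 1.0, -0.0]
ft_force: [-0.0, -0.4, -0.3]
gripper_width: 0.0135
grip_force: 39.2
```

```bash
python3 - <<'E'
from h import *
st(); p=eyes.camera("wrist"); save(p,"w3.png"); pts(p,"cover_mid","rest_top")
s=eyes.camera("scene"); pts(s,"cover_mid","rest_top")
E
```

```text
t 7.8167 tcp [0.5057 0.2838 0.1396] yline 92.69 z [-0. -0. -1.] f [-0.04 -0.39 -0.25] w 0.0135 g 39.2
cover_mid 0.55 [0.5064 0.2811 0.1393]
cover_mid 0.96 [0.5081 0.2909 0.1425]
rest_top 0.79 [0.5105 0.2908 0.0684]
```

View pics/w3.png

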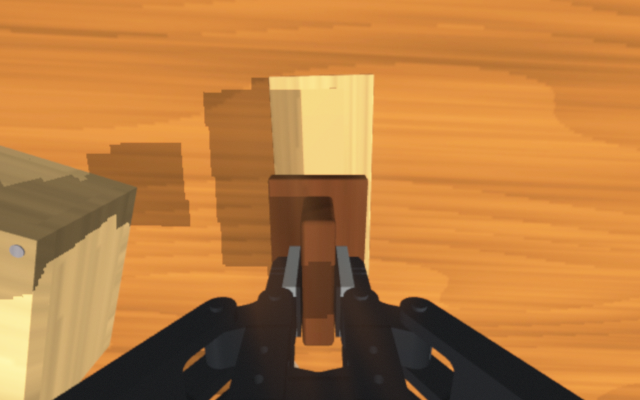

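Wrist view: cover at (318,180–340), rail ahead of it between about x=302 and 340, foot board at x=270–373. I'll get the rail edges from the column profile.

```bash
python3 - <<'E'
from h import *
p=eyes.camera("wrist"); I=p["image"].astype(int)
for r0,r1 in((92,110),(140,165)):
    m=I[r0:r1,260:384].mean((0,2)).round().astype(int);print(list(zip(range(260,384,3),m[::3])))
    print(ray(p,(302,(r0+r1)/2),.07).round(4),ray(p,(302,(r0+r1)/2),.014).round(4),ray(p,(270,(r0+r1)/2),.014).round(4),ray(p,(373,(r0+r1)/2),.014).round(4))
for y in(.271,.284,.297):
  print(y,pix(p,[.583,y+.004,.07]).round(1),pix(p,[.56,y+.003,.07]).round(1))
E
```

```text
[(260, np.int64(110)), (263, np.int64(110)), (266, np.int64(110)), (269, np.int64(114)), (272, np.int64(143)), (275, np.int64(144)), (278, np.int64(144)), (281, np.int64(144)), (284, np.int64(143)), (287, np.int64(145)), (290, np.int64(147)), (293, np.int64(143)), (296, np.int64(144)), (299, np.int64(156)), (302, np.int64(198)), (305, np.int64(199)), (308, np.int64(199)), (311, np.int64(199)), (314, np.int64(199)), (317, np.int64(199)), (320, np.int64(199)), (323, np.int64(199)), (326, np.int64(199)), (329, np.int64(199)), (332, np.int64(199)), (335, np.int64(198)), (338, np.int64(198)), (341, np.int64(198)), (344, np.int64(201)), (347, np.int64(200)), (350, np.int64(193)), (353, np.int64(202)), (356, np.int64(199)), (359, np.int64(198)), (362, np.int64(196)), (365, np.int64(188)), (368, np.int64(197)), (371, np.int64(202)), (374, np.int64(152)), (377, np.int64(151)), (380, np.int64(151)), (383, np.int64(151))]
[0.4346 0.2708 0.07  ] [0.4365 0.2684 0.014 ] [0.4377 0.2437 0.014 ] [0.4338 0.323  0.014 ]
[(260, np.int64(108)), (263, np.int64(107)), (266, np.int64(107)), (269, np.int64(1
[... 335 characters left out ...]
 (317, np.int64(198)), (320, np.int64(198)), (323, np.int64(198)), (326, np.int64(198)), (329, np.int64(198)), (332, np.int64(198)), (335, np.int64(198)), (338, np.int64(198)), (341, np.int64(198)), (344, np.int64(196)), (347, np.int64(196)), (350, np.int64(192)), (353, np.int64(202)), (356, np.int64(197)), (359, np.int64(196)), (362, np.int64(192)), (365, np.int64(186)), (368, np.int64(199)), (371, np.int64(175)), (374, np.int64(150)), (377, np.int64(150)), (380, np.int64(150)), (383, np.int64(150))]
[0.4662 0.2719 0.07  ] [0.4764 0.2697 0.014 ] [0.4777 0.2439 0.014 ] [0.4736 0.327  0.014 ]
0.271 [300.9 307.7] [300.6 280.8]
0.284 [318.3 308.4] [318.4 281.5]
0.297 [335.6 309.1] [336.3 282.3]
```

send_rows:
  targets:
    - [-1,0,3,-20,0,0,0]
    - [-1,0,3,-35,0,0,0]
    - [-1,0,3,-42,0,0,0]
    - [-1,0,3,-46,0,0,0]
    - [-1,0,3,-48,0,0,0]
    - [-1,0,3,-48,0,0,0]
    - [-1,0,3,-49,0,0,0]
    - [-1,0,3,-49,0,0,0]

```text
time: 8.83
tool_pos: [0.5061, 0.2871, 0.0911]
orientation: [0.001, -0.024, 1.0, 0.0]
ft_force: [-0.1, 0.1, 0.5]
gripper_width: 0.0127
grip_force: 39.4
```

send_rows:
  targets:
    - [-1,0,0,-1,0,0,0]
    - [-1,0,0,-2,0,0,0]
    - [-1,0,0,-2,0,0,0]

```text
time: 9.08
tool_pos: [0.5061, 0.2872, 0.0909]
orientation: [0.001, -0.024, 1.0, -0.0]
ft_force: [-4.8, -6.5, 23.3]
gripper_width: 0.0135
grip_force: 42.5
```

Contact is firm, so I'll relax it, release and rise.

send_rows:
  targets:
    - [-1,0,0,2,0,0,0]
    - [-1,0,0,2,0,0,0]
    - [-0.3,0,0,2,0,0,0]
    - [-0.3,0,0,2,0,0,0]
    - [-0.3,0,0,2,0,0,0]
    - [-0.3,0,0,10,0,0,0]
    - [-0.3,0,0,30,0,0,0]
    - [0,0,0,65,0,0,0]
    - [0,0,0,105,0,0,0]
    - [0,0,0,145,0,0,0]
    - [0,0,0,180,0,0,0]
    - [0,0,0,190,0,0,0]

```text
time: 10.08
tool_pos: [0.5065, 0.2889, 0.2847]
orientation: [0.003, -0.024, 1.0, 0.002]
ft_force: [0.6, 0.7, 0.9]
gripper_width: 0.0426
grip_force: 0.0
```

```bash
python3 - <<'E'
from h import *
st(); p=eyes.camera("wrist"); pts(p,"cover_mid","rest_top"); yawline(p,"cover",.08,1)
s=eyes.camera("scene"); pts(s,"cover_mid","rest_top")
a=p["image"];b=s["image"][100:300,160:480]
b=cv2.resize(b,(640,400)); save({"image":np.vstack([a,b])},"w4.png",None,.75)
E
```

```text
t 10.0833 tcp [0.5065 0.2889 0.2847] yline 92.78 z [ 0.006  0.005 -1.   ] f [0.65 0.73 0.85] w 0.0426 g 0.0
cover_mid 0.75 [0.5058 0.2867 0.0886]
rest_top 0.65 [0.5069 0.2854 0.0935]
cover 0.65 [0.507 0.286] [(np.float64(0.047), np.float64(92.8)), (np.float64(0.08), np.float64(3.9))]
cover_mid 0.72 [0.5061 0.2926 0.0929]
cover_mid 0.38 [ 0.5477 -0.3243  0.01  ]
rest_top 0.77 [0.506  0.2931 0.0707]
rest_top 0.5 [ 0.7686  0.0188 -0.0008]
```

View pics/w4.png

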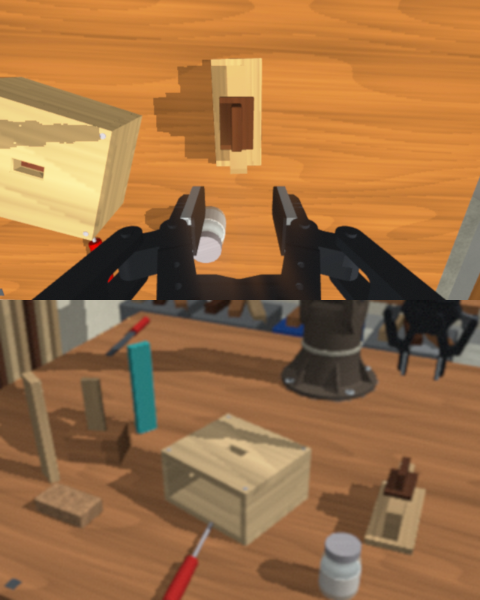

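The cover lies level on the rail, centred (upper half, at (236,122)). Now over to the slat.

send_rows:
  targets:
    - [0,3,-40,20,0,0,-7]
    - [0,6,-80,20,0,0,-14]
    - [0,9,-120,20,0,0,-21]
    - [0,12,-160,20,0,0,-28]
    - [0,15,-200,20,0,0,-35]
    - [0,18,-240,20,0,0,-42]
    - [0,21,-280,20,0,0,-49]
    - [0,24,-320,20,0,0,-56]
    - [0,27,-360,20,0,0,-63]
    - [0,30,-400,20,0,0,-70]
    - [0,33,-440,20,0,0,-74]
    - [0,36,-480,20,0,0,-74]

```text
time: 11.43
tool_pos: [0.541, -0.1952, 0.2973]
orientation: [-0.001, 0.584, 0.811, -0.0]
ft_force: [1.5, 0.1, 0.1]
gripper_width: 0.0428
grip_force: 0.0
```

send_rows:
  targets:
    - [0,1,-40,0,0,0,0]
    - [0,2,-80,0,0,0,0]
    - [0,4,-110,0,0,0,0]
    - [0,5,-130,0,0,0,0]
    - [0,5,-132,0,0,0,0]
    - [0,5,-132,0,0,0,0]

```text
time: 11.93
tool_pos: [0.5459, -0.3266, 0.2965]
orientation: [-0.001, 0.584, 0.812, -0.0]
ft_force: [0.3, 1.4, -0.2]
gripper_width: 0.0425
grip_force: 0.0
```

```bash
python3 - <<'E'
from h import *
st(); p=eyes.camera("wrist"); save(p,"w5.png"); pts(p,"slat_mid","slat","stand"); yawline(p,"slat",.172,2);yawline(p,"stand",.06,1)
E
```

```text
t 11.9333 tcp [ 0.5459 -0.3266  0.2965] yline 18.6 z [-0.002  0.001 -1.   ] f [ 0.34  1.36 -0.2 ] w 0.0425 g 0.0
slat_mid 0.95 [ 0.5506 -0.3294  0.0892]
slat_mid 0.79 [ 0.6648 -0.3622  0.1073]
slat 0.82 [ 0.5471 -0.3263  0.0116]
slat 0.79 [ 0.4329 -0.2867 -0.0009]
stand 0.6 [ 0.5503 -0.3281 -0.0009]
slat 0.96 [ 0.433 -0.286] [(np.float64(0.054), np.float64(59.3)), (np.float64(0.074), np.float64(-24.9))]
slat 0.76 [ 0.545 -0.319] [(np.float64(0.013), np.float64(18.7)), (np.float64(0.055), np.float64(-70.9))]
stand 0.81 [ 0.547 -0.325] [(np.float64(0.113), np.float64(106.6)), (np.float64(0.088), np.float64(18.7))]
```

View pics/w5.png

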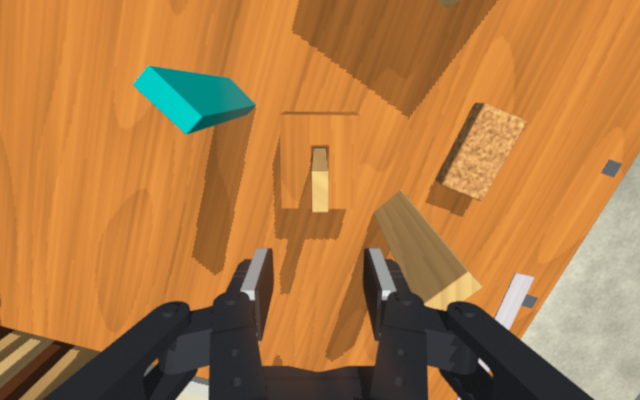

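The slat's top is at (320,192), in line with the gripper. The turquoise slat is at left (195,95) and the large pale one at right (430,250), both clear of the fingers.

```bash
python3 - <<'E'
from h import *
p=eyes.camera("wrist"); print(ray(p,(320,191.5),.172), ray(p,(320,171),.172), ray(p,(320,212),.172))
E
```

```text
[ 0.5499945  -0.32527834  0.172     ] [ 0.54424534 -0.30860764  0.172     ] [ 0.55597611 -0.3426231   0.172     ]
```

send_rows:
  newtons: 50
  targets:
    - [0,3,0,-35,0,0,0]
    - [0,3,0,-70,0,0,0]
    - [0,3,0,-105,0,0,0]
    - [0,3,0,-140,0,0,0]
    - [0,3,0,-165,0,0,0]
    - [0,3,0,-178,0,0,0]
    - [0,3,0,-180,0,0,0]
    - [0,3,0,-180,0,0,0]
    - [-1,3,0,-180,0,0,0]
    - [-1,3,0,-180,0,0,0]
    - [-1,3,0,-180,0,0,0]
    - [-1,3,0,-180,0,0,0]

```text
time: 13.28
tool_pos: [0.5499, -0.3261, 0.1204]
orientation: [0.001, 0.583, 0.813, -0.0]
ft_force: [-3.6, -0.3, 6.2]
gripper_width: 0.0133
grip_force: 48.5
```

send_rows:
  targets:
    - [-1,0,0,0,0,0,0]
    - [-1,0,0,10,0,0,0]
    - [-1,0,0,25,0,0,0]
    - [-1,0,0,45,0,0,0]
    - [-1,0,0,70,0,0,0]
    - [-1,0,0,100,0,0,0]
    - [-1,0,0,135,0,0,0]
    - [-1,0,0,165,0,0,0]
    - [-1,0,0,180,0,0,0]
    - [-1,0,0,180,0,0,0]
    - [-1,0,0,180,0,0,0]

```text
time: 14.2
tool_pos: [0.5504, -0.3252, 0.3005]
orientation: [0.002, 0.582, 0.813, 0.0]
ft_force: [-0.4, 0.0, -2.0]
gripper_width: 0.0134
grip_force: 48.6
```

```bash
python3 - <<'E'
from h import *
st()
for n in("top","scene"): p=eyes.camera(n); pts(p,"slat_mid","slat_end","slot")
E
```

```text
t 14.2 tcp [ 0.5504 -0.3252  0.3005] yline 18.76 z [ 0.003 -0.002 -1.   ] f [-0.42  0.01 -2.01] w 0.0134 g 48.6
slat_mid 0.47 [ 0.5544 -0.3279  0.2715]
slat_end 0.84 [ 0.4257 -0.291  -0.0007]
slat_end 0.77 [ 0.6655 -0.3646 -0.0014]
slot 0.82 [0.5765 0.0044 0.111 ]
slat_mid 0.97 [ 0.6644 -0.3571  0.104 ]
slat_mid 0.87 [ 0.5469 -0.3238  0.2679]
slat_end 0.95 [ 0.6611 -0.3575 -0.0008]
slat_end 0.86 [ 0.5459 -0.3275  0.1874]
slot 0.56 [0.5717 0.0073 0.1085]
```

send_rows:
  targets:
    - [-1,-2,30,0,0,0,-4]
    - [-1,-4,60,0,0,0,-8]
    - [-1,-6,95,0,0,0,-12]
    - [-1,-9,130,0,0,0,-16]
    - [-1,-12,165,0,0,0,-20]
    - [-1,-14,200,0,0,0,-24]
    - [-1,-16,235,0,0,0,-28]
    - [-1,-18,270,0,0,0,-32]
    - [-1,-20,300,0,0,0,-35]
    - [-1,-22,325,0,0,0,-35]
    - [-1,-23,342,0,0,0,-35]
    - [-1,-23,342,0,0,0,-35]

```text
time: 15.6
tool_pos: [0.5261, 0.0218, 0.2986]
orientation: [-0.001, 0.798, 0.603, 0.001]
ft_force: [-0.2, 0.9, -0.5]
gripper_width: 0.0133
grip_force: 48.5
```

send_rows:
  targets:
    - [-1,0,0,-20,0,0,0]
    - [-1,0,0,-40,0,0,0]
    - [-1,0,0,-55,0,0,0]
    - [-1,0,0,-60,0,0,0]
    - [-1,0,0,-60,0,0,0]
    - [-1,0,0,-60,0,0,0]

```text
time: 16.1
tool_pos: [0.527, 0.0165, 0.2387]
orientation: [-0.0, 0.8, 0.6, 0.0]
ft_force: [-0.0, -0.2, 0.3]
gripper_width: 0.0133
grip_force: 48.6
```

```bash
python3 - <<'E'
from h import *
st(); p=eyes.camera("wrist"); pts(p,"slat_end","slot"); print(pix(p,[.575,.003,.11]))
save(p,"w6.png",(200,80,520,320),2.5)
np.save("w6.npy",p,allow_pickle=True)
E
```

```text
t 16.1 tcp [0.527  0.0165 0.2387] yline -16.28 z [ 0.  0. -1.] f [-0.04 -0.15  0.33] w 0.0133 g 48.6
slat_end 0.69 [0.5256 0.0128 0.1252]
slat_end 0.45 [ 0.5766 -0.0016  0.1046]
slot 0.86 [ 5.741e-01 -4.000e-04  1.043e-01]
[376.19456022 187.8750505 ]
```

View pics/w6.png

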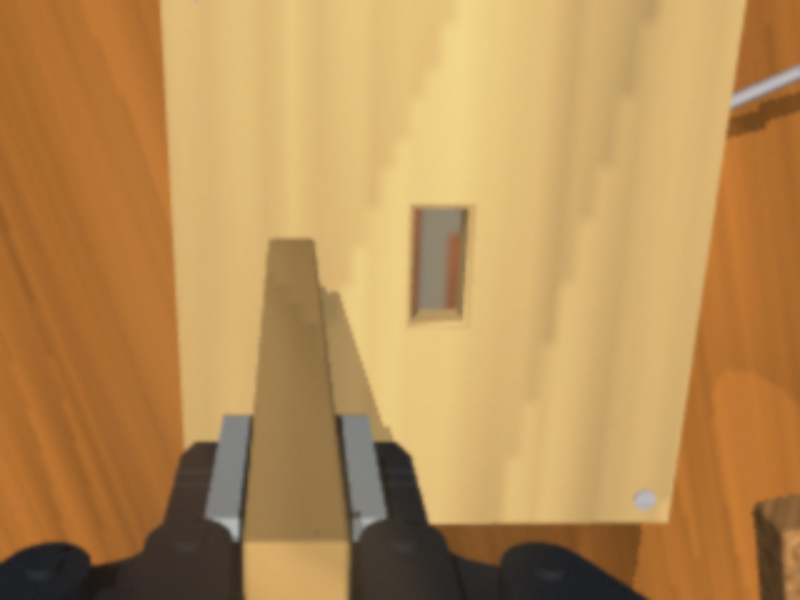

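Wrist crop: slot mouth is centred at crop (441,264), which is full (376.6,185.8), with edges parallel to the slat. The slat's lower front edge is at crop (292,239), full (316.8,175.6).

```bash
python3 - <<'E'
from h import *
p=np.load("w6.npy",allow_pickle=True).item()
f=lambda x,y:(200+x/2.5,80+y/2.5)
cs=[ray(p,f(*c),.11)[:2] for c in[(410,204),(475,205),(469,322),(408,326)]]
S=np.mean(cs,0); print("slot",S.round(4)); 
for i in range(4): d=cs[(i+1)%4]-cs[i];print(np.linalg.norm(d).round(4),np.degrees(np.arctan2(d[1],d[0])).round(1))
a,b=[ray(p,f(*c),.1307)[:2] for c in[(269,239),(315,239)]];print("edge",a.round(4),b.round(4),np.linalg.norm(b-a))
s=readout.read_state();R=quat(s["orientation"]);T=s["tool_pos"][:2]
u=(a+b)/2-T;x=R[:2,0];y=R[:2,1]
print("edge in tool x,y",u@x,u@y,"cam",np.array(p["extrinsics"])[:3,3].round(3), "toolx",x,"tooly",y)
E0=(a+b)/2-np.sign(u@x)*.018*x; print("end",E0.round(4),"delta end->slot mm",((S-E0)*1e3).round(1),"delta TCP->slot",((S-T)*1e3).round(1))
E
```

```text
slot [0.5753 0.0044]
0.0214 -17.1
0.0409 -105.3
0.021 167.8
0.0427 75.3
edge [0.5246 0.0342] [0.5382 0.0302] 0.014168657875463276
edge in tool x,y 0.015969528260049052 -0.00042363693454858166 cam [0.55  0.092 0.38 ] toolx [0.28009042 0.95997346] tooly [ 0.95997216 -0.28009095]
end [0.5264 0.0149] delta end->slot mm [ 49.  -10.5] delta TCP->slot [ 48.  -12.4]
```

send_rows:
  newtons: 60
  targets:
    - [-1,20,-4,0,0,0,0]
    - [-1,40,-8,0,0,0,0]
    - [-1,49,-10.5,0,0,0,0]
    - [-1,49,-10.5,-8,0,0,0]
    - [-1,49,-10.5,-14,0,0,0]
    - [-1,49,-10.5,-18,0,0,0]
    - [-1,49,-10.5,-21,0,0,0]
    - [-1,49,-10.5,-23,0,0,0]
    - [-1,49,-10.5,-25,0,0,0]
    - [-1,49,-10.5,-25,0,0,0]

```text
time: 17.08
tool_pos: [0.5752, 0.0062, 0.213]
orientation: [-0.0, 0.8, 0.6, -0.0]
ft_force: [0.0, -0.7, -0.4]
gripper_width: 0.0132
grip_force: 60.1
```

```bash
python3 -c "
from h import *
st()"
```

```text
t 17.0833 tcp [0.5752 0.0062 0.213 ] yline -16.24 z [-0.001 -0.    -1.   ] f [ 0.02 -0.69 -0.39] w 0.0132 g 60.1
```

Free entry, 5 mm in. Continue down.

send_rows:
  targets:
    - [-1,0,0,-4,0,0,0]
    - [-1,0,0,-8,0,0,0]
    - [-1,0,0,-12,0,0,0]
    - [-1,0,0,-16,0,0,0]
    - [-1,0,0,-20,0,0,0]
    - [-1,0,0,-24,0,0,0]
    - [-1,0,0,-28,0,0,0]
    - [-1,0,0,-32,0,0,0]
    - [-1,0,0,-36,0,0,0]
    - [-1,0,0,-39,0,0,0]
    - [-1,0,0,-39,0,0,0]
    - [-1,0,0,-39,0,0,0]

```text
time: 18.08
tool_pos: [0.5756, 0.0062, 0.1742]
orientation: [-0.0, 0.8, 0.6, -0.0]
ft_force: [-0.1, -0.6, 0.7]
gripper_width: 0.0132
grip_force: 60.1
```

send_rows:
  targets:
    - [-1,0,0,-3,0,0,0]
    - [-1,0,0,-6,0,0,0]
    - [-1,0,0,-9,0,0,0]
    - [-1,0,0,-12,0,0,0]
    - [-1,0,0,-14,0,0,0]
    - [-1,0,0,-14,0,0,0]
    - [-1,0,0,-14,0,0,0]
    - [-1,0,0,-14,0,0,0]
    - [-1,0,0,-14,0,0,0]
    - [-1,0,0,-14,0,0,0]

```text
time: 18.92
tool_pos: [0.576, 0.0063, 0.1606]
orientation: [0.0, 0.8, 0.6, 0.0]
ft_force: [0.4, 0.4, 5.1]
gripper_width: 0.0135
grip_force: 60.7
```

```bash
python3 - <<'E'
from h import *
st(); s=eyes.camera("scene"); pts(s,"cover_mid","rest_top","slat_mid","slat_end","pad")
for q in("jar","block","driver"): pts(s,q)
t=eyes.camera("top"); pts(t,"cover_mid","slat_mid"); st()
E
```

```text
t 18.9167 tcp [0.576  0.0063 0.1606] yline -16.25 z [ 0.001  0.    -1.   ] f [0.37 0.43 5.06] w 0.0135 g 60.7
cover_mid 0.91 [0.5067 0.2893 0.0932]
cover_mid 0.33 [ 0.7394 -0.2521  0.0008]
rest_top 0.67 [0.5068 0.2936 0.0703]
slat_mid 0.96 [ 0.6633 -0.3563  0.1044]
slat_mid 0.74 [ 0.4306 -0.2886  0.1022]
slat_end 0.96 [ 6.640e-01 -3.592e-01  3.000e-04]
slat_end 0.96 [ 0.4288 -0.2896 -0.0019]Traceback (most recent call last):
  File "<stdin>", line 2, in <module>
  File "h.py", line 28, in pts
    for r in eyes.pinpoint(p,q)[:2]: print(q,round(r["conf"],2),W(p,r["location"]).round(4))
             ~~~~~~~~~~~~~^^^^^
ValueError: it knows: block, cover, cover_mid, driver, jar, rest_top, slat, slat_end, slat_mid, slot, stand
```

The contact force is 5.1 N and the slat end is about 9.8 mm below the pad's rest level, so the pad is half-way down. The cover is still on the rail. Handing in.

```bash
python3 -c "
from h import *
print(job.finish_job())"
```

```text
the job is handed in; nothing more can be done
None
```

I handed the job in at about 19 s with no verdict returned: the cover lies released on the rest rail, and the slat is still gripped upright through the slot, pressing the pad about 10 mm down (5.1 N); I didn't re-measure the jar, block and screwdriver at the end.

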